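# Present the rub jar to the barcode scanner

### The job

Take the rust-red rub jar with the black cap out from under the wire shelf and stand it upright on the mat before the scanner, turned so that its barcode faces the scanner's window. It is glass, so never drop or bang it; leave the two other jars and the deli cup standing where they are, and let go of the jar at the end.

Things in the scene. Friction and masses are not known exactly. Their poses are not given: they have to be found in the camera images.
- rub_jar: Target: loose glass jar, 0.25-0.5 kg, standing upright. Rust-red body 58 mm wide up to 88 mm; black cap 54 mm wide from 90 to 112 mm (the top). Origin: centre of foot; z up; +x out through the barcode. Starts in one of three places side by side under the shelf, axis 25-39 mm inside the front edge, barcode turned away from the scanner; next jar about 125 mm off, centre to centre.
- rub_jar_code (a point): Middle of the barcode (black bars on a white label that covers about 100 degrees of the jar's girth) on the rub jar's surface: 29 mm from the axis along the jar's +x, 47 mm above its foot.
- shelf: Fixed wire shelf on 4 thin corner legs, 220 mm deep (x), 560 wide (y); underside 232, top 240 mm high; nothing fits between the wires. Origin: on the table under its middle. -x is its front, towards the robot, edge 110 mm from the origin. It bars an upright gripper from the jars: come from the front, leaning back about 40 degrees. Glove box and lids fixed on its rear half.
- scanner: Fixed hands-free barcode scanner (light grey head 78 mm wide, top at 141 mm, black foot) with a flat grey-green silicone mat before it, 140 x 140 mm, 4 mm thick. Origin: on the table under the mat's middle; +x points from the mat to the scanner, z up. The scanner's face stands 130 mm from the origin along +x, its body and foot reach to 215 mm.
- mat (a point): Middle of the mat's top face, 4 mm above the table, axes as the scanner's.
- window (a point): Middle of the scanner's red window, 128 mm from the mat's middle along the scanner's +x and 80 mm above the table. The window looks back over the mat.
- herb_jar: Bystander: loose glass jar of the same size and shape, green with a white cap; stands under the shelf. Origin: centre of the foot, z up.
- mustard_jar: Bystander: loose glass jar of the same size and shape, yellow with a red cap; stands under the shelf. Origin: centre of the foot, z up.
- deli_cup: Bystander: loose round lidded deli cup, brown with a white lid, 115 mm wide, 67 mm high, standing on the table on the scanner's side. Origin: centre of the foot, z up.
There are look-alikes about, which are no part of the job. There is more than one size of the rub_jar; the one meant has the size given above.

How it is judged:
By the outcome, as a careful person would: the job done as asked, in the order asked, and still so for the second after the job is handed in, with the robot touching nothing.
It also fails if it takes over 64 s, if anything falls off the work surface, if the arm or the gripper's body presses on something with over 40 N, if the wrist force passes 120 N, or if a joint passes its speed limit or range.

### The arm

A 7-joint arm with a two-finger parallel gripper is mounted at the origin on the work surface. World frame = base frame: x ahead of the robot, y to its left, z up, the work surface at z = 0. Lengths are in mm, angles in rad, forces in N, time in s.
With the tool pointing down it reaches from about 350 to 900 mm from the base axis. Payload 7.2 kg.
Tool frame: the origin (TCP) lies midway between the tips of the shut fingers; the grasp point (between the pads) lies ctrl.pinch_z behind it (ctrl.pinch_z is the distance from the TCP to the grasp point, in mm); z points along the fingers, y is the direction in which the jaws open and shut (so a half turn about z gives the same grasp; the last joint's range is limited). The gripper opens to 88 mm and grips with 3 to 60 N. Pads are 20 mm wide; open, the fingers measure 115 mm over their backs; the gripper's body (75 mm by 178 mm) begins 61 mm behind the grasp point.
Start: joints at [1.181, 0.411, -0.013, 1.596, 0.006, 1.134, -0.082], TCP at [197.66, -592.925, 222.653] pointing down, gripper open.
Joint ranges: [-2.95, 2.95], [-0.29, 1.99], [-1.47, 1.44], [0.14, 2.54], [-1.03, 4.17], [0.13, 1.85], [-2.86, 2.86]. Speed limits (rad/s): [2.39, 2.39, 3.01, 3.01, 3.14, 3.14, 3.14].

### API

Orientations are given as a rotation vector (axis times angle).
In Python, from workcell import ctrl gives the robot as it stands. The module is installed in compiled form; this text tells all that it offers.
- The arm moves only by the tool move_arm, never from a script. Its argument "motion" is one flat list of numbers, 7 for each row, row after row: the opening, from -1 (shut) to 1 (fully open), then the shift along the tool's x, y, z in units of 10 cm (1.0 is 10 cm), then the turn, a rotation vector about the tool's x, y, z in units of 180 degrees (1.0 is 180 degrees). A call has 1 to 20 rows; each row shifts and turns the commanded pose from where the row before left it, along the tool's axes as they then stand; what a row does not reach is not made up. A row lasts 1/10 s, in which the tool goes at most 50 mm and 8.59 degrees, less where a joint would pass 70% of its speed; a pose out of reach is approached as far as the arm can. A call with a number of a shift or a turn outside -1 to 1 is refused whole. A call with a gripper value outside its range is refused whole. The fingers move at their own pace and stop on an object; the grip force is fixed at half the most. Time passes only in rows, so rows that do not move let the fingers close. It gives the time, the measured TCP pose, the force and the opening at its end, in the units of the state.
- ctrl.state(): the state, without advancing time (a new reading comes with each control period).
- ctrl.read_camera(name): name is "scene" or "top" or "wrist"; returns the picture (384x512x3 uint8, red, green, blue); there is no depth.
- ctrl.camera_model(name): a dict with "mtx" (3x3 intrinsics, pixels), "k1" (the pictures are not rectified: a ray, as slopes to the right and down, at radius r is drawn at 1 + k1 r^2 times it, then the intrinsics apply), "rvec" (rotation vector, rad) and "tvec" (3), from world to camera coordinates, as OpenCV has them; the wrist camera has in their place "tool_from_camera" (4x4, takes a point from camera to tool coordinates, whose origin is the TCP and whose axes are the flange's). Camera axes: x right, y down, z forward; pixel columns grow to the right and rows downward; lengths in mm; the calibration is good to about 2 mm. A picture is of the moment at which its call begins: read the wrist's pose just before it. camera_model takes no time and is no camera call.
- ctrl.sign_off(): hands the job in, once; it reports no verdict.
Trained networks look in the newest picture that a camera, given by its name, has taken for a name from the list of things; names that differ only in an ending like _2 or _b are one class to them, and where a whole thing is asked for, a point or a joint stands for the part that bears it (a point fixed in the world has none). Each returns a list of dicts, best first, with "score" (0 to 1); they miss things now and then, are a little off and sometimes report something else, mostly with a low value. They report only what shows in the picture. A call takes as long as a camera call. They do not tell look-alikes from the thing itself.
- ctrl.spot_in(name, camera): "bbox" ([left, top, right, bottom] in pixels, round what is visible of it).
- ctrl.masks_of(name, camera): "mask" (384x512 bool, what is visible of it) and "bbox" ([left, top, right, bottom] in pixels, round what is visible of it).
The state is a dict: "t": time; "joints": joint angles; "joint_vel": joint speeds; "effort": joint torques, N m; "eef_pos": TCP position; "ee_rot": TCP orientation; "ft_force": force on the tool from outside, world axes, zero at the start; "moment": the same for the moment, N m; "width": finger opening in mm.
Only numpy, scipy, OpenCV 4.12 (cv2) and the standard library are available. Lean on these libraries where they do the work, as an engineer would, in place of code of your own. Each camera call takes 0.05 s, during which the arm holds its last target. There are 200 camera calls.

## Working session

There is one attempt and no reset: what is moved stays moved. The work goes in short steps, Python scripts to look and compute and a tool call to move; the robot and the scene stay as the last step left them, time stands still between calls to the robot, and variables do not carry over. Pictures are saved under pics/ and viewed, about 8 in all and at most 12, crops included, and the job is handed in when it is done.

Besides the shell and the picture viewer there is one more tool, called after "Emit:" in YAML: its name, and indented under it one key for each argument. move_arm: Moves the arm, as the interface text tells. Shifts and turns lie within -1 to 1; 1 stands for 10 cm of shift or 180 degrees of turn. Its arguments: {"type":"object","properties":{"motion":{"type":"array","items":{"type":"number"}}},"required":["motion"]}

```bash
mkdir -p pics; cat > h.py <<'E'
import numpy as np, cv2
from scipy.spatial.transform import Rotation as R
from workcell import ctrl
def cam(n, st=None):
    m=ctrl.camera_model(n); K=np.array(m["mtx"],float)
    if "rvec" in m:
        Rw=R.from_rotvec(np.array(m["rvec"]).ravel()).as_matrix(); t=np.array(m["tvec"]).ravel()
    else:
        st=st or ctrl.state(); T=np.eye(4); T[:3,:3]=R.from_rotvec(st["ee_rot"]).as_matrix(); T[:3,3]=st["eef_pos"]
        W=np.linalg.inv(T@np.array(m["tool_from_camera"])); Rw=W[:3,:3]; t=W[:3,3]
    return K,m["k1"],Rw,t
def proj(c,P):
    K,k,Rw,t=c; p=np.atleast_2d(P)@Rw.T+t; s=p[:,:2]/p[:,2:]; s=s*(1+k*(s**2).sum(1,keepdims=True)); return s@K[:2,:2].T+K[:2,2]
def ray(c,uv):
    K,k,Rw,t=c; d=(np.array(uv,float)-K[:2,2])/np.array([K[0,0],K[1,1]]); s=d.copy()
    for _ in range(20): s=d/(1+k*(s@s))
    return -Rw.T@t, Rw.T@np.r_[s,1]
def onz(c,uv,z):
    o,d=ray(c,uv); return o+d*(z-o[2])/d[2]
E
python3 - <<'E'
from h import *
s=ctrl.state(); print(s["t"],s["eef_pos"],s["ee_rot"],s["width"],ctrl.pinch_z)
a=ctrl.read_camera("scene"); b=ctrl.read_camera("top")
cv2.imwrite("pics/a.png",cv2.resize(a,(800,600))[:,:,::-1]); cv2.imwrite("pics/b.png",cv2.resize(b,(800,600))[:,:,::-1])
for n in ("scene","top"):
    c=cam(n); print(n,ray(c,(256,192)))
    for o in ("rub_jar","rub_jar_code","herb_jar","mustard_jar","deli_cup","scanner","shelf","mat","window"):
        print(o,[(np.round(d["bbox"]).tolist(),round(d["score"],2)) for d in ctrl.spot_in(o,n)][:4])
E
```

```text
0.0 [ 197.48892032 -592.4433471   221.82191974] [-3.09946214e+00 -5.03120475e-01  5.37104240e-04] 87.56747412603906 18.700000000000003
scene (array([ 668.05637389,  459.31685455, 1217.99834846]), array([-0.11016052, -0.29047695, -0.95069619]))
rub_jar [([344.0, 230.0, 381.0, 269.0], 0.85), ([321.0, 340.0, 338.0, 357.0], 0.75), ([279.0, 245.0, 300.0, 270.0], 0.72)]
rub_jar_code [([320.0, 340.0, 336.0, 356.0], 0.72), ([348.0, 234.0, 379.0, 268.0], 0.69), ([282.0, 245.0, 303.0, 273.0], 0.65)]
herb_jar [([224.0, 186.0, 238.0, 210.0], 0.58)]
mustard_jar [([253.0, 210.0, 272.0, 241.0], 0.94)]
deli_cup []
scanner []
shelf [([137.0, 131.0, 349.0, 348.0], 0.75)]
mat [([182.0, 26.0, 264.0, 122.0], 0.79), ([153.0, 104.0, 188.0, 138.0], 0.26)]
window [([194.0, 28.0, 266.0, 122.0], 0.81)]
top (array([ 411.67762483,  105.07177579, 1312.16590852]), array([ 0.0827132 ,  0.00537383, -0.99658581]))
rub_jar [([134.0, 239.0, 172.0, 268.0], 0.92), ([169.0, 183.0, 193.0, 201.0], 0.53), ([88.0, 174.0, 108.0, 196.0], 0.51)]
rub_jar_code [([137.0, 237.0, 175.0, 266.0], 0.87), ([172.0, 179.0, 194.0, 198.0], 0.82), ([90.0, 178.0, 109.0, 193.0], 0.73)]
herb_jar [([253.0, 152.0, 273.0, 173.0], 0.86)]
mustard_jar [([217.0, 164.0, 235.0, 191.0], 0.78)]
deli_cup [([357.0, 119.0, 396.0, 156.0], 0.93)]
scanner [([214.0, 164.0, 236.0, 193.0], 0.73), ([356.0, 194.0, 490.0, 243.0], 0.62)]
shelf [([94.0, 63.0, 328.0, 217.0], 0.88)]
mat [([352.0, 192.0, 487.0, 244.0], 0.63)]
window [([354.0, 191.0, 460.0, 244.0], 0.86)]
```

View pics/a.png

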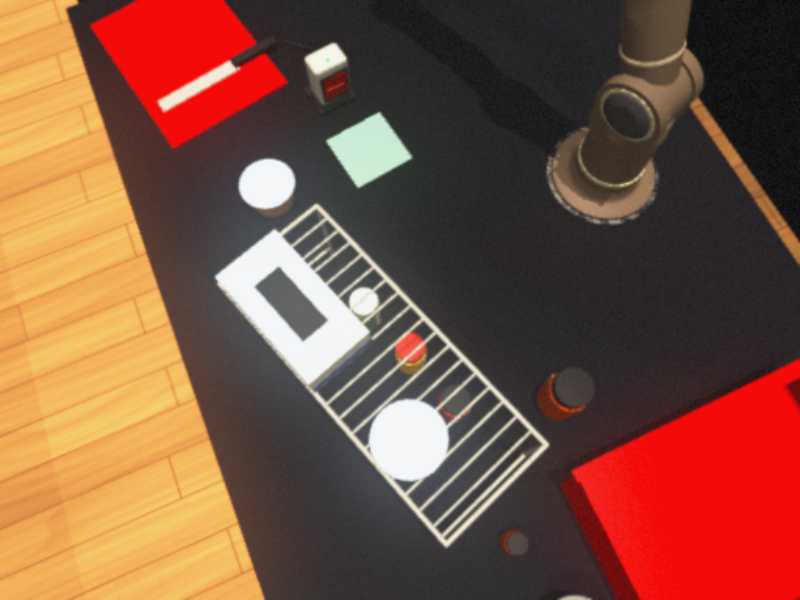

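View pics/b.png

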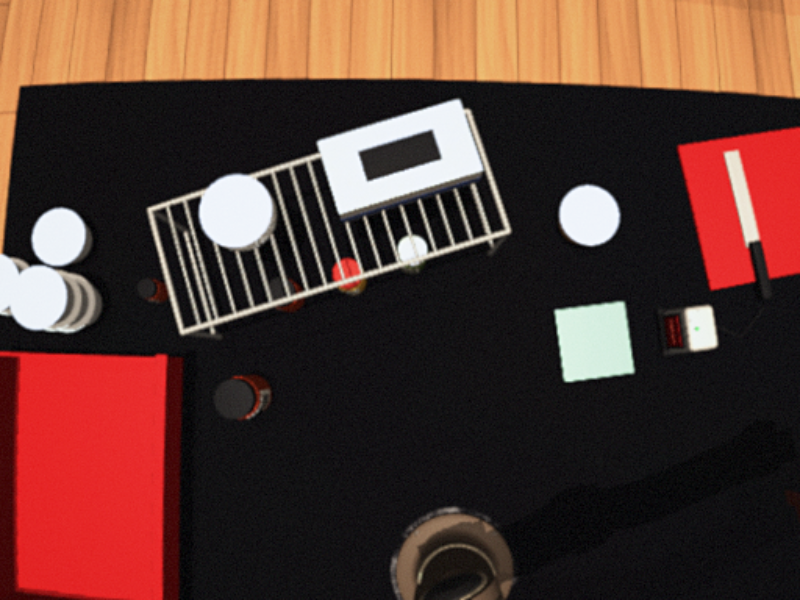

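The target is the jar under the shelf at (288,293) in the top view and (455,402) in the scene view. The larger jar standing in front at top (242,397) and the small one at (152,289) are look-alikes. The mat is at top (595,342), with the scanner to its right at (690,330).

```bash
python3 - <<'E'
from h import *
ims={n:ctrl.read_camera(n) for n in("top","scene")}
C={n:cam(n) for n in ims}
im=ims["top"]
hsv=cv2.cvtColor(im,cv2.COLOR_RGB2HSV)
print(im[218,380])
r=im.astype(int); m=((r[:,:,1]>r[:,:,0]+10)&(r[:,:,1]>120)).astype(np.uint8); m[:, :330]=0; m[:,420:]=0
cs,_=cv2.findContours(m,0,2); c=max(cs,key=cv2.contourArea); rect=cv2.minAreaRect(c.astype(np.float32)+0)
W=np.array([onz(C["top"],p,4) for p in cv2.boxPoints(rect)]); print("mat",W.round(),W.mean(0)); e=np.diff(W[:,:2],axis=0); print(np.linalg.norm(e,axis=1),np.degrees(np.arctan2(e[:,1],e[:,0])))
k=.64
for p in [(149,208),(182,334),(509,231),(470,110)]: print("shelf",onz(C["top"],np.array(p)*k,240).round())
k2=.64
for p in [(318,205),(547,443),(446,546)]: print("shelf sc",onz(C["scene"],np.array(p)*k2,240).round())
print("scanner face", onz(C["top"],np.array((673,330))*k,80).round())
for n in C:
    for o in("rub_jar","herb_jar","mustard_jar","deli_cup"):
        for d in ctrl.masks_of(o,n):
            ys,xs=np.nonzero(d["mask"]); b=d["bbox"]; print(n,o,round(d["score"],2),np.round(b),onz(C[n],((b[0]+b[2])/2,(b[1]+b[3])/2),80).round())
# triangulate caps
def tri(a,b):
    (o1,d1),(o2,d2)=ray(C["top"],a),ray(C["scene"],b)
    s=np.linalg.lstsq(np.c_[d1,-d2],o2-o1,rcond=None)[0]; p,q=o1+d1*s[0],o2+d2*s[1]; return (p+q)/2,np.linalg.norm(p-q)
for nme,a,b in[("rub",(285,291),(455,402)),("big",(235,398),(574,388)),("small",(149,288),(516,543)),("must",(346,271),(410,347)),("herb",(412,250),(364,300)),("cup",(589,214),(267,182))]:
    print(nme,tri(np.array(a)*k,np.array(b)*k))
t=ims["top"][150:270,80:300]; s=ims["scene"][180:300,220:400]
out=np.vstack([cv2.resize(t,(550,300),interpolation=3),cv2.resize(s,(550,300),interpolation=3)])
out=np.clip(out.astype(float)*1.8,0,255).astype(np.uint8)
cv2.imwrite("pics/c.png",out[:,:,::-1])
E
```

```text
[215 239 226]
mat [[ 507. -187.    4.]
 [ 529. -329.    4.]
 [ 386. -348.    4.]
 [ 366. -207.    4.]] [ 446.80638757 -267.75975209    4.        ]
[143.72160104 144.18494268 142.88862183] [ -81.4611257  -172.29010565   97.98572773]
shelf [646. 529. 240.]
shelf [439. 461. 240.]
shelf [615. -63. 240.]
shelf [817.   1. 240.]
shelf sc [614. -57. 240.]
shelf sc [443. 464. 240.]
shelf sc [647. 534. 240.]
scanner face [ 467. -398.   80.]
top rub_jar 0.88 [135. 238. 172. 268.] [334. 402.  80.]
top rub_jar 0.79 [ 89. 174. 108. 196.] [526. 573.  80.]
top rub_jar 0.63 [173. 182. 194. 201.] [512. 321.  80.]
top herb_jar 0.83 [254. 151. 275. 176.] [596.  89.  80.]
top mustard_jar 0.64 [216. 166. 234. 188.] [556. 203.  80.]
top deli_cup 0.7 [358. 120. 394. 158.] [ 674. -237.   80.]
top deli_cup 0.33 [172. 180. 193. 199.] [517. 323.  80.]
scene rub_jar 0.81 [344. 233. 382. 269.] [328. 400.  80.]
scene rub_jar 0.63 [280. 247. 298. 270.] [531. 331.  80.]
scene rub_jar 0.52 [318. 336. 341. 356.] [533. 587.  80.]
scene herb_jar 0.65 [226. 185. 240. 211.] [607. 102.  80.]
scene mustard_jar 0.88 [254. 210. 270. 241.] [563. 213.  80.]
scene deli_cup 0.55 [153. 103. 189. 139.] [ 687. -218.   80.]
rub (array([525.28479949, 327.91955988,  67.50503811]), np.float64(6.936346396621417))
big (array([330.49061832, 399.66931814, 128.48020033]), np.float64(3.662634416613695))
small (array([530.11812716, 593.54856927,  53.49583713]), np.float64(1.6690699402744595))
must (array([560.75045999, 210.01710668, 110.64275886]), np.float64(2.7176075571810285))
herb (array([601.55777971,  92.01349793, 108.08340667]), np.float64(1.5834325691194706))
cup (array([ 683.00651092, -241.70660551,   67.98620684]), np.float64(2.3642753898223687))
```

View pics/c.png

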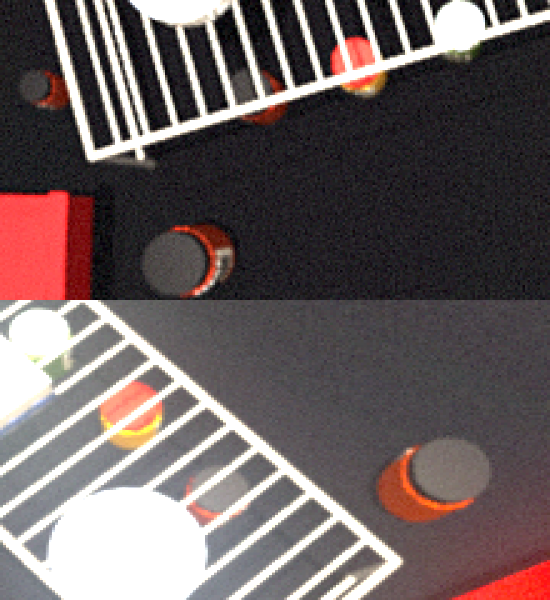

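Emit:
move_arm:
  motion: [1,0,0,-0.3,0,0,0,1,0,0,-0.3,0,0,0,1,0,0,-0.3,0,0,0,1,0,0,-0.3,0,0,0,1,0.313,-0.272,0,0,0,0,1,0.313,-0.272,0,0,0,0,1,0.313,-0.272,0,0,0,0,1,0.313,-0.272,0,0,0,0,1,0.313,-0.272,0,0,0,0,1,0.313,-0.272,0,0,0,0,1,0.313,-0.272,0,0,0,0,1,0.313,-0.272,0,0,0,0,1,0.313,-0.272,0,0,0,0,1,0.313,-0.272,0,0,0,0,1,0.313,-0.272,0,0,0,0]

```text
t: 3.0
eef_pos: [430.2, -198.7, 343.0]
ee_rot: [3.1, 0.503, 0.001]
ft_force: [1.1, -0.1, -0.0]
width: 87.6
```

Emit:
move_arm:
  motion: [1,0.087,-0.366,0,0,0,0,1,0.087,-0.366,0,0,0,0,1,0.087,-0.366,0,0,0,0,1,0.087,-0.366,0,0,0,0,1,0.087,-0.366,0,0,0,0,1,0.087,-0.366,0,0,0,0,1,0.087,-0.366,0,0,0,0,1,0.087,-0.366,0,0,0,0,1,0.087,-0.366,0,0,0,0,1,0.087,-0.366,0,0,0,0,1,0.087,-0.366,0,0,0,0,1,0.087,-0.366,0,0,0,0,1,0,0,0,0,0.0444,0,1,0,0,0,0,0.0444,0,1,0,0,0,0,0.0444,0,1,0,0,0,0,0.0444,0,1,0,0,0,0,0.0444,0,1,0,0,0,0,0,0,1,0,0,0,0,0,0]

```text
t: 4.9
eef_pos: [389.7, 245.6, 342.7]
ee_rot: [-2.928, -0.469, -0.818]
ft_force: [-0.7, 0.3, 0.8]
width: 87.9
```

```bash
cat >> h.py <<'E'
def tri(C,a,b):
    (o1,d1),(o2,d2)=ray(C[0],a),ray(C[1],b)
    s=np.linalg.lstsq(np.c_[d1,-d2],o2-o1,rcond=None)[0]; p,q=o1+d1*s[0],o2+d2*s[1]; return (p+q)/2,np.linalg.norm(p-q)
def go(P):  # shift to TCP position P, in tool axes, row units
    s=ctrl.state(); Rt=R.from_rotvec(s["ee_rot"]).as_matrix(); return Rt.T@(np.array(P)-s["eef_pos"])/100
E
python3 - <<'E'
from h import *
C=[cam("top"),cam("scene")]
print(tri(C,(180.4,184.4),(291.7,256)))
s=ctrl.state(); print(s["t"],s["eef_pos"],s["joints"].round(2) if hasattr(s["joints"],'round') else s["joints"],s["ft_force"]); print(R.from_rotvec(s["ee_rot"]).as_matrix().round(3))
im=ctrl.read_camera("wrist"); cv2.imwrite("pics/d.png",im[:,:,::-1])
print(ctrl.camera_model("wrist")["tool_from_camera"])
c=cam("wrist",s)
for o in("rub_jar","mustard_jar","rub_jar_code"):
    for d in ctrl.spot_in(o,"wrist"): print(o,np.round(d["bbox"]),d["score"])
print(proj(c,[[528,325,0],[528,325,112],[561,210,112],[330,400,128]]))
E
```

```text
(array([526.97567013, 328.50202674,  99.50236911]), np.float64(8.101139542604706))
4.9 [389.66049692 245.62339221 342.72656962] [-0.15 -0.28 -0.57  2.15  0.12  0.74 -2.06] [-0.71415717  0.30036819  0.81036848]
[[ 0.812  0.308  0.496]
 [ 0.273 -0.951  0.144]
 [ 0.516  0.019 -0.857]]
[[ 2.34615847e-04 -9.66844448e-01 -2.55365932e-01  6.96418187e+01]
 [ 9.99999690e-01  3.47783538e-05  7.87068638e-04  4.90495629e-01]
 [-7.52091736e-04 -2.55366037e-01  9.66844156e-01 -1.62209344e+02]
 [ 0.00000000e+00  0.00000000e+00  0.00000000e+00  1.00000000e+00]]
rub_jar [206. 144. 244. 196.] 0.89
rub_jar [ 74. 105. 108. 147.] 0.72
mustard_jar [282. 142. 325. 198.] 0.79
rub_jar_code [207. 140. 244. 199.] 0.93
rub_jar_code [ 97. 237. 175. 278.] 0.89
[[231.48684418 178.62596105]
 [227.66077259 154.10919733]
 [306.99566044 157.14251037]
 [120.2863138  267.06419745]]
```

View pics/d.png

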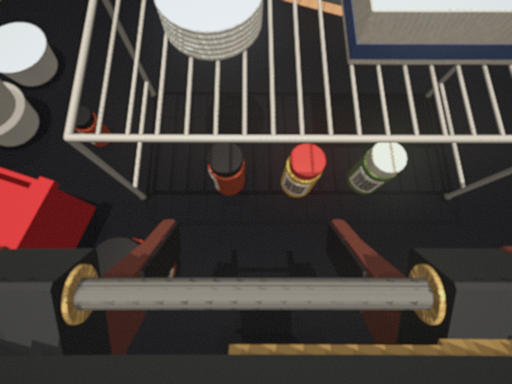

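The view shows the target (black cap, red body) at wrist (228,170), with mustard to its right at (303,170). No label shows from the front, so the barcode faces backward. The tilt stopped at a joint limit at about 31°, so I'll go lower and further forward before finishing it.

Emit:
move_arm:
  motion: [1,-0.027,-0.038,0.27,0,0,0,1,-0.027,-0.038,0.27,0,0,0,1,-0.027,-0.038,0.27,0,0,0,1,-0.027,-0.038,0.27,0,0,0,1,-0.027,-0.038,0.27,0,0,0,1,0,0,0,0,0.025,0,1,0,0,0,0,0.025,0,1,0,0,0,0,0,0,1,0,0,0,0,0,0]

```text
t: 6.0
eef_pos: [441.6, 272.8, 227.9]
ee_rot: [-2.866, -0.441, -0.953]
ft_force: [0.6, 0.6, -0.4]
width: 87.5
```

```bash
cat >> h.py <<'E'
def Rdes(az,lean,flip=1):
    a,l=np.radians([az,lean]); z=np.array([np.cos(a)*np.sin(l),np.sin(a)*np.sin(l),-np.cos(l)]); y=flip*np.array([np.sin(a),-np.cos(a),0]); return np.c_[np.cross(y,z),y,z]
def turn(Rd): return R.from_matrix(R.from_rotvec(ctrl.state()["ee_rot"]).as_matrix().T@Rd).as_rotvec()/np.pi
E
python3 - <<'E'
from h import *
s=ctrl.state(); print(s["t"],s["eef_pos"],np.round(s["joints"],2),s["ft_force"]); print(R.from_rotvec(s["ee_rot"]).as_matrix().round(3))
im=ctrl.read_camera("wrist"); cv2.imwrite("pics/e.png",im[:,:,::-1])
c=cam("wrist",s)
for o in("rub_jar","mustard_jar","rub_jar_code"):
    for d in ctrl.spot_in(o,"wrist"): print(o,np.round(d["bbox"]),d["score"])
print(proj(c,[[527,328,0],[527,328,112],[561,210,112]]))
G=np.array([527,328,70]);print(turn(Rdes(18.3,40)))
E
```

```text
6.0 [441.56382939 272.849482   227.92866558] [ 0.03 -0.   -0.88  2.3   0.88  0.42 -2.86] [ 0.59828194  0.5673676  -0.3830839 ]
[[ 0.764  0.299  0.572]
 [ 0.243 -0.954  0.174]
 [ 0.598  0.006 -0.801]]
rub_jar [122. 308. 160. 355.] 0.79
rub_jar [ 20. 118.  84. 168.] 0.74
rub_jar [200. 156. 252. 230.] 0.67
mustard_jar [298. 155. 364. 230.] 0.73
rub_jar_code [127. 314. 155. 358.] 0.93
rub_jar_code [201. 157. 253. 230.] 0.9
rub_jar_code [ 21. 117.  85. 168.] 0.6
[[232.69733832 207.53936849]
 [226.81395089 173.73847601]
 [339.41210184 176.38898728]]
[ 0.00421151  0.01795352 -0.00189301]
```

View pics/e.png

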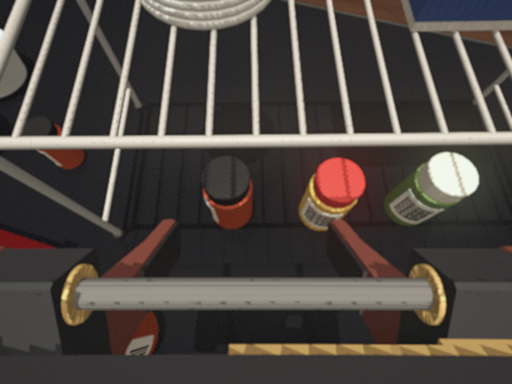

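The target is at wrist (228,192), and white label shows at its left edge (209,207), so the barcode faces left (+y) or slightly back. Joint 7 is at its limit, so I'll turn the tool half round, which gives the same grasp.

Emit:
move_arm:
  motion: [1,0,0,0,0,0,0.045,1,0,0,0,0,0,0.045,1,0,0,0,0,0,0.045,1,0,0,0,0,0,0.045,1,0,0,0,0,0,0.045,1,0,0,0,0,0,0.045,1,0,0,0,0,0,0.045,1,0,0,0,0,0,0.045,1,0,0,0,0,0,0.045,1,0,0,0,0,0,0.045]

```text
t: 7.2
eef_pos: [434.7, 268.3, 237.0]
ee_rot: [-2.424, 1.046, -0.663]
ft_force: [1.0, -0.4, 0.9]
width: 87.9
```

```bash
python3 - <<'E'
from h import *
s=ctrl.state(); print(s["t"],s["eef_pos"],np.round(s["joints"],2))
print(turn(Rdes(18.3,40,-1)))
E
```

```text
7.2 [434.74604261 268.28199413 236.99361948] [ 0.88 -0.27 -1.46  2.29 -0.22  0.26 -2.86]
[ 0.01639643 -0.0125726   0.63944614]
```

Positive turn drives joint 7 the wrong way, so I'll reverse it.

Emit:
move_arm:
  motion: [1,0,0,0,0,0,-0.046,1,0,0,0,0,0,-0.046,1,0,0,0,0,0,-0.046,1,0,0,0,0,0,-0.046,1,0,0,0,0,0,-0.046,1,0,0,0,0,0,-0.046,1,0,0,0,0,0,-0.046,1,0,0,0,0,0,-0.046,1,0,0,0,0,0,-0.046,1,0,0,0,0,0,-0.046,1,0,0,0,0,0,-0.046,1,0,0,0,0,0,-0.046,1,0,0,0,0,0,-0.046,1,0,0,0,0,0,-0.046]

```text
t: 8.6
eef_pos: [434.8, 268.1, 236.8]
ee_rot: [2.308, 1.613, 0.897]
ft_force: [0.5, -0.5, -0.6]
width: 87.7
```

```bash
cat >> h.py <<'E'
def st():
    s=ctrl.state(); print(round(s["t"],2),np.round(s["eef_pos"],1),"q",np.round(s["joints"],2),"F",np.round(s["ft_force"],1),round(s["width"],1)); return s
E
python3 - <<'E'
from h import *
st(); print(turn(Rdes(18.3,40,-1)))
E
```

```text
8.6 [434.8 268.1 236.8] q [ 0.6  -0.08 -1.34  2.3   0.62  0.33 -1.65] F [ 0.5 -0.5 -0.6] 87.7
[-0.02037044 -0.00769971 -0.71254096]
```

Emit:
move_arm:
  motion: [1,0,0,0,0,0,-0.0475,1,0,0,0,0,0,-0.0475,1,0,0,0,0,0,-0.0475,1,0,0,0,0,0,-0.0475,1,0,0,0,0,0,-0.0475,1,0,0,0,0,0,-0.0475,1,0,0,0,0,0,-0.0475,1,0,0,0,0,0,-0.0475,1,0,0,0,0,0,-0.0475,1,0,0,0,0,0,-0.0475,1,0,0,0,0,0,-0.0475,1,0,0,0,0,0,-0.0475,1,0,0,0,0,0,-0.0475,1,0,0,0,0,0,-0.0475,1,0,0,0,0,0,-0.0475,1,0,0,0,0,0,0]

```text
t: 10.2
eef_pos: [434.6, 268.2, 236.8]
ee_rot: [-0.391, 2.472, 0.129]
ft_force: [-0.3, 0.7, 0.1]
width: 88.0
```

```bash
python3 - <<'E'
from h import *
s=st(); print(turn(Rdes(18.3,40,-1))); print(R.from_rotvec(s["ee_rot"]).as_matrix().round(3))
ctrl.read_camera("wrist"); c=cam("wrist",s)
# fit jar position: centre col/rows of bbox from wrist, using projected cylinder bbox
from scipy.optimize import least_squares
t=np.linspace(0,2*np.pi,60)
def cyl(x,y): return np.vstack([np.c_[x+r*np.cos(t),y+r*np.sin(t),0*t+z] for r,z in((29,0),(29,88),(27,90),(27,112))])
for o in("rub_jar","mustard_jar"):
    for d in ctrl.spot_in(o,"wrist"):
        b=np.array(d["bbox"],float)
        f=lambda p:np.r_[proj(c,cyl(*p)).min(0),proj(c,cyl(*p)).max(0)]-b
        r=least_squares(f,(527,328),loss="soft_l1"); print(o,b.round(),round(d["score"],2),r.x.round(1),r.fun.round(1))
E
```

```text
10.2 [434.6 268.2 236.8] q [ 0.23 -0.05 -1.03  2.3   0.73  0.38  0.45] F [-0.3  0.7  0.1] 88.0
[-0.0015177  -0.01743633 -0.00131028]
[[-0.761 -0.308  0.571]
 [-0.247  0.951  0.184]
 [-0.6   -0.001 -0.8  ]]
rub_jar [255. 108. 305. 198.] 0.69 [524.7 329.8] [ 0.2 -1.1 -0.1  3.1]
rub_jar [414. 162. 462. 211.] 0.63 [548.8 581.9] [-19.9  -0.6   1.4  31.6]
rub_jar [375.   0. 511. 114.] 0.58 [362.7 425.8] [14.8 -4.3 -1.   2.5]
mustard_jar [147. 102. 204. 198.] 0.72 [555.9 209.4] [-1.1  0.3  2.5 -0.1]
```

Emit:
move_arm:
  motion: [1,0,0,0,-0.0015,-0.0174,0,1,0.052,0.058,0.249,0,0,0,1,0.052,0.058,0.249,0,0,0,1,0.052,0.058,0.249,0,0,0,1,0.052,0.058,0.249,0,0,0,1,0.052,0.058,0.249,0,0,0,1,0,0,0,0,0,0]

```text
t: 11.05
eef_pos: [475.2, 306.9, 126.9]
ee_rot: [-0.382, 2.437, 0.134]
ft_force: [0.1, 0.8, 1.2]
width: 87.9
```

```bash
python3 - <<'E'
from h import *
from scipy.optimize import least_squares
s=st(); print(turn(Rdes(18.3,40,-1)))
im=ctrl.read_camera("wrist"); c=cam("wrist",s); cv2.imwrite("pics/f.png",im[:,:,::-1])
t=np.linspace(0,2*np.pi,60)
def cyl(x,y): return np.vstack([np.c_[x+r*np.cos(t),y+r*np.sin(t),0*t+z] for r,z in((29,0),(29,88),(27,90),(27,112))])
for o in("rub_jar","mustard_jar"):
    for d in ctrl.spot_in(o,"wrist"):
        b=np.array(d["bbox"],float)
        f=lambda p:np.r_[proj(c,cyl(*p)).min(0),proj(c,cyl(*p)).max(0)]-b
        r=least_squares(f,(527,328),loss="soft_l1"); print(o,b.round(),round(d["score"],2),r.x.round(1),r.fun.round(1))
print(go((537.4,332.8,55.7)))
E
```

```text
11.05 [475.2 306.9 126.9] q [ 0.03  0.45 -1.06  2.34  1.73  0.73 -0.49] F [0.1 0.8 1.2] 87.9
[-0.00182453 -0.00584671 -0.00196314]
rub_jar [442. 193. 507. 248.] 0.92 [552.3 577.4] [-30.4  -0.1   1.1  54. ]
rub_jar [420.   0. 510. 106.] 0.84 [400.1 379.6] [-79.1  -0.2   0.7  88.8]
mustard_jar [ 62. 122. 161. 262.] 0.82 [556.7 211.7] [-1.  -0.1  5.9  1.4]
[-0.03988811  0.06130401  1.00834144]
```

View pics/f.png

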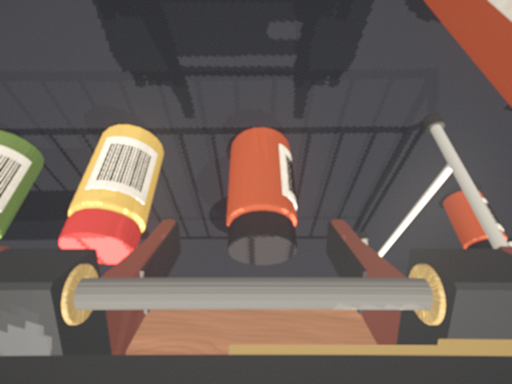

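The target body is at wrist (262,185), cap at (262,240), between the fingers. The white label edge shows at columns 280–297 on its right side. I'll fit the jar position and label angle from this.

```bash
python3 - <<'E'
from h import *
from scipy.optimize import least_squares
s=st(); c=cam("wrist",s); im=cv2.imread("pics/f.png")[:,:,::-1].astype(int)
sub=im[:,205:320]; red=(sub[:,:,0]>100)&(sub[:,:,1]<110)&(sub[:,:,2]<100); wh=(sub.min(2)>130)
W=[]
for r in range(150,200,8):
    x=np.nonzero(red[r])[0]+205; w=np.nonzero(wh[r])[0]+205; print(r,x.min(),x.max(),w.min() if len(w) else None,w.max() if len(w) else None); W.append((x.min(),max(x.max(),w.max() if len(w) else 0),w.min() if len(w) else np.nan,r))
t=np.radians(np.arange(0,360,.5)); zs=np.arange(5,86,2.)
def f(p):
    P=np.vstack([np.c_[p[0]+29*np.cos(t),p[1]+29*np.sin(t),0*t+z] for z in zs]); q=proj(c,P); e=[]
    for a,b,_,r in W:
        k=abs(q[:,1]-r)<1.5; e+=[q[k,0].min()-a,q[k,0].max()-b-1]
    m=proj(c,np.c_[p[0]+29*np.cos(t),p[1]+29*np.sin(t),0*t])[:,1].min(); return np.r_[e,(m-128)]
print(f((526,329)).round(1))
r=least_squares(f,(526,329),diff_step=.005); print(r.x,r.fun.round(1))
for a,b,w,rr in W:
  if w==w:
    def g(p): return proj(c,[[r.x[0]+29*np.cos(p[0]),r.x[1]+29*np.sin(p[0]),p[1]]])[0]-(w,rr)
    u=least_squares(g,(np.radians(165),50),x_scale=(.1,10)); print("label edge az",np.degrees(u.x[0]),"z",u.x[1],u.cost)
E
```

```text
11.2 [475.5 306.6 131.2] q [ 0.03  0.44 -1.07  2.34  1.72  0.72 -0.49] F [ 0.1 -0.9  0.7] 88.1
150 230 290 279 288
158 229 277 279 291
166 229 289 280 287
174 228 289 280 287
182 228 291 281 288
190 227 292 282 290
198 227 296 287 295
[ 0.6 -1.7  1.1 -2.   0.6  0.8  1.   1.5  0.5  0.3  1.   0.1  0.4 -3.2
 -4.4]
[528.12171516 329.68761063] [ 0.9 -2.1  1.4 -2.3  0.8  0.4  1.3  1.2  0.8 -0.1  1.3 -0.3  0.7 -3.6
 -2.5]
label edge az 162.8522841837767 z 26.65540186538024 1.6155871338926322e-27
label edge az 164.07594299640408 z 36.739851118918644 4.5748597026309004e-20
label edge az 163.0045786198199 z 45.795430671300345 1.8225438457442784e-23
label edge az 164.17384745915288 z 55.028044517111205 2.6253290925755273e-26
label edge az 163.14875031470106 z 63.369563299588684 9.132534404918585e-20
label edge az 162.14725826069213 z 71.3929020377625 1.6155871338926322e-27
label edge az 151.56031369666215 z 76.8411764158148 3.5946813729111066e-26
```

Emit:
move_arm:
  motion: [1,-0.02,0.03,0,0,0,0,1,-0.02,0.025,0,0,0,0,1,0,0,0.12,0,0,0,1,0,0,0.12,0,0,0,1,0,0,0.12,0,0,0,1,0,0,0.12,0,0,0,1,0,0,0,0,0,0,1,0,0,0,0,0,0]

```text
t: 12.0
eef_pos: [506.1, 322.0, 96.9]
ee_rot: [-0.385, 2.429, 0.132]
ft_force: [-0.4, -0.6, -0.4]
width: 87.6
```

```bash
python3 - <<'E'
from h import *
st(); print(turn(Rdes(18.3,40,-1))); print(go((538.4,333.3,55.7)))
E
```

```text
12.0 [506.1 322.   96.9] q [-0.02  0.57 -1.    2.29  1.84  0.79 -0.53] F [-0.4 -0.6 -0.4] 87.6
[-0.00231437 -0.00352633 -0.00072094]
[-0.00269152  0.00936812  0.53550587]
```

Emit:
move_arm:
  motion: [1,0,0.009,0.1,0,0,0,1,0,0,0.1,0,0,0,1,0,0,0.1,0,0,0,1,0,0,0.1,0,0,0,1,0,0,0.1,0,0,0,1,0,0,0.035,0,0,0,1,0,0,0,0,0,0]

```text
t: 12.7
eef_pos: [538.1, 333.1, 53.8]
ee_rot: [-0.385, 2.431, 0.132]
ft_force: [-0.2, -0.4, 0.0]
width: 88.1
```

Emit:
move_arm:
  motion: [-1,0,0,0,0,0,0,-1,0,0,0,0,0,0,-1,0,0,0,0,0,0,-1,0,0,0,0,0,0,-1,0,0,0,0,0,0,-1,0,0,0,0,0,0,-1,0,0,0,0,0,0,-1,0,0,0,0,0,0]

```text
t: 13.5
eef_pos: [538.2, 333.4, 55.1]
ee_rot: [-0.386, 2.429, 0.132]
ft_force: [-3.2, -0.1, 4.7]
width: 57.6
```

```bash
python3 - <<'E'
from h import *
st(); print(turn(Rdes(18.3,40,-1)))
E
```

```text
13.5 [538.2 333.4  55.1] q [-0.05  0.7  -0.94  2.24  1.96  0.84 -0.56] F [-3.2 -0.1  4.7] 57.6
[-0.00218136 -0.00356659 -0.00054563]
```

Emit:
move_arm:
  motion: [-1,-0.03,0,-0.038,0,0,0,-1,-0.05,0,-0.06,0,0,0,-1,-0.05,0,-0.06,0,0,0,-1,0.08,0,-0.064,0,0,0,-1,0.15,0,-0.13,0,0,0,-1,0.19,0,-0.16,0,0,0,-1,0.19,0,-0.16,0,0,0,-1,0.15,0,-0.13,0,0,0,-1,0.08,0,-0.064,0,0,0,-1,0,0,0,0,0,0]

```text
t: 14.5
eef_pos: [432.5, 299.1, 76.6]
ee_rot: [-0.388, 2.43, 0.132]
ft_force: [-0.1, 0.1, -3.6]
width: 57.6
```

```bash
python3 - <<'E'
from h import *
s=st(); print(turn(Rdes(18.3,40,-1))); print(R.from_rotvec(s["ee_rot"]).as_matrix().round(3))
ctrl.read_camera("top")
for d in ctrl.spot_in("mustard_jar","top"): print(np.round(d["bbox"]),d["score"])
E
```

```text
14.5 [432.5 299.1  76.6] q [-0.07  0.57 -1.06  2.45  1.89  0.9  -0.74] F [-0.1  0.1 -3.6] 57.6
[-2.11444586e-03 -3.92733229e-03 -8.93282601e-05]
[[-0.735 -0.31   0.603]
 [-0.243  0.951  0.193]
 [-0.633 -0.005 -0.774]]
[214. 166. 238. 190.] 0.73
```

Emit:
move_arm:
  motion: [-1,0.028,-0.126,-0.022,0,0,0,-1,0.057,-0.252,-0.045,0,0,0,-1,0.071,-0.315,-0.056,0,0,0,-1,0.071,-0.315,-0.056,0,0,0,-1,0.071,-0.315,-0.056,0,0,0,-1,0.071,-0.315,-0.056,0,0,0,-1,0.071,-0.315,-0.056,0,0,0,-1,0.071,-0.315,-0.056,0,0,0,-1,0.057,-0.252,-0.045,0,0,0,-1,0.028,-0.126,-0.022,0,0,0,-1,0,0,0,0,0,0]

```text
t: 15.7
eef_pos: [474.4, 53.1, 84.1]
ee_rot: [-0.392, 2.469, 0.113]
ft_force: [0.0, 0.2, -2.8]
width: 57.4
```

```bash
python3 - <<'E'
from h import *
s=st(); print(turn(Rdes(18.3,40,-1))); print(R.from_rotvec(s["ee_rot"]).as_matrix().round(3))
a=ctrl.read_camera("top");b=ctrl.read_camera("scene")
p=proj(cam("top"),s["eef_pos"])[0].astype(int);q=proj(cam("scene"),s["eef_pos"])[0].astype(int);print(p,q)
cr=lambda i,p:cv2.resize(i[max(p[1]-50,0):p[1]+50,max(p[0]-50,0):p[0]+50],(400,400),interpolation=3)
cv2.imwrite("pics/g.png",np.clip(np.hstack([cr(a,p),cr(b,q)])*1.6,0,255).astype(np.uint8)[:,:,::-1])
E
```

```text
15.7 [474.4  53.1  84.1] q [ 1.04  0.75 -1.46  2.54  1.99  0.69 -0.05] F [ 0.   0.2 -2.8] 57.4
[-0.00504216 -0.01684372  0.00029154]
[[-0.758 -0.305  0.576]
 [-0.251  0.952  0.174]
 [-0.601 -0.013 -0.799]]
[276 206] [266 167]
```

View pics/g.png

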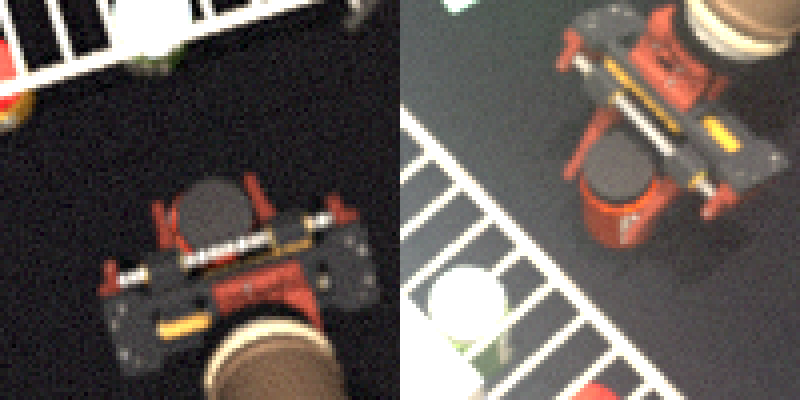

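The jar is held and still looks upright, at left crop (215,210). The arm is near joint limits with the tool 3° off, so I'll turn it toward the radial direction and move slightly outward before setting down.

Emit:
move_arm:
  motion: [-1,-0.076,-0.03,0.058,0.022,0,0.03,-1,-0.076,-0.03,0.058,0.022,0,0.03,-1,0,0,0,0.022,0,0.03,-1,0,0,0,0,-0.008,0,-1,0,0,0,0,-0.008,0,-1,0,0,0,0,0,0]

```text
t: 16.4
eef_pos: [492.8, 58.2, 84.0]
ee_rot: [0.033, 2.443, -0.02]
ft_force: [0.1, 0.2, -3.9]
width: 57.3
```

```bash
python3 - <<'E'
from h import *
s=st(); M=R.from_rotvec(s["ee_rot"]).as_matrix(); print(M.round(3)); az=np.degrees(np.arctan2(M[1,2],M[0,2])); print(az,turn(Rdes(az,40,-1)))
E
```

```text
16.4 [492.8  58.2  84. ] q [ 0.72  0.78 -1.42  2.54  1.95  1.09 -0.53] F [ 0.1  0.2 -3.9] 57.3
[[-0.765  0.029  0.643]
 [ 0.019  1.    -0.023]
 [-0.643 -0.006 -0.766]]
-2.070573502383321 [-7.58652998e-07  1.71234958e-04  2.82051243e-03]
```

Emit:
move_arm:
  motion: [-1,0.04,0,0.046,0,0.0036,0,-1,0.045,0,0.054,0,0,0,-1,0.04,0,0.046,0,0,0,-1,0.026,0,0.03,0,0,0,-1,0,0,0,0,0,0,-1,0,0,0,0,0,0]

```text
t: 17.0
eef_pos: [494.3, 56.5, 61.2]
ee_rot: [0.039, 2.456, -0.022]
ft_force: [-0.0, -0.2, -3.4]
width: 57.5
```

```bash
python3 - <<'E'
from h import *
s=st(); M=R.from_rotvec(s["ee_rot"]).as_matrix(); print(turn(Rdes(-2.1,40,-1)))
E
```

```text
17.0 [494.3  56.5  61.2] q [ 0.7   0.91 -1.43  2.54  1.99  1.21 -0.5 ] F [-0.  -0.2 -3.4] 57.5
[-0.00085338 -0.00413394  0.00197295]
```

Lowering the last few mm slowly.

Emit:
move_arm:
  motion: [-1,0.013,0,0.015,0,0,0,-1,0.013,0,0.015,0,0,0,-1,0,0,0,0,0,0]

```text
t: 17.3
eef_pos: [494.4, 56.2, 57.3]
ee_rot: [0.038, 2.456, -0.023]
ft_force: [-0.0, -0.9, -3.8]
width: 57.4
```

Emit:
move_arm:
  motion: [-1,0.006,0,0.008,0,0,0,-1,0.006,0,0.008,0,0,0,-1,0,0,0,0,0,0]

```text
t: 17.6
eef_pos: [494.5, 56.4, 55.3]
ee_rot: [0.038, 2.456, -0.022]
ft_force: [0.7, -0.5, -4.6]
width: 57.2
```

Emit:
move_arm:
  motion: [-1,0.006,0,0.008,0,0,0,-1,0,0,0,0,0,0]

```text
t: 17.8
eef_pos: [495.2, 56.3, 55.0]
ee_rot: [0.038, 2.454, -0.024]
ft_force: [1.0, -0.9, -1.2]
width: 57.4
```

Emit:
move_arm:
  motion: [-1,0.006,0,0.008,0,0,0,-1,0,0,0,0,0,0]

```text
t: 18.0
eef_pos: [495.8, 56.5, 55.0]
ee_rot: [0.037, 2.452, -0.024]
ft_force: [-4.0, -3.0, 10.7]
width: 57.7
```

Emit:
move_arm:
  motion: [1,0,0,0,0,0,0,1,0,0,0,0,0,0,1,0,0,0,0,0,0,1,0,0,0,0,0,0,1,0,0,0,0,0,0,1,0,0,0,0,0,0]

```text
t: 18.6
eef_pos: [495.0, 56.3, 53.6]
ee_rot: [0.038, 2.456, -0.023]
ft_force: [0.1, -0.7, -0.6]
width: 87.5
```

Emit:
move_arm:
  motion: [1,0,0,-0.1,0,0,0,1,0,0,-0.15,0,0,0,1,0,0,-0.2,0,0,0,1,0,0,-0.25,0,0,0,1,0,0,-0.25,0,0,0,1,0,0,-0.25,0,0,0,1,-0.2,0,-0.23,0,0,0,1,-0.2,0,-0.23,0,0,0,1,-0.2,0,-0.23,0,0,0,1,0,0,0,0,0.0444,0,1,0,0,0,0,0.0444,0,1,0,0,0,0,0.0444,0,1,0,0,0,0,0.0444,0,1,0,0,0,0,0.0444,0,1,0,0,0,0,0,0]

```text
t: 20.1
eef_pos: [440.2, 41.6, 167.7]
ee_rot: [0.11, 3.111, -0.108]
ft_force: [0.6, 0.8, -1.0]
width: 87.9
```

```bash
python3 - <<'E'
from h import *
s=st(); M=R.from_rotvec(s["ee_rot"]).as_matrix(); print(M.round(3))
a=ctrl.read_camera("wrist");b=ctrl.read_camera("top")
cv2.imwrite("pics/i.png",np.hstack([cv2.resize(a,(400,300)),cv2.resize(b[100:292,128:384],(400,300))])[:,:,::-1])
C=cam("wrist",s); print(proj(C,[[480,55,112]]), proj(cam("top"),[[480,55,112]]))
for n in("wrist","top"):
  for d in ctrl.spot_in("rub_jar",n): print(n,np.round(d["bbox"]),d["score"])
E
```

```text
20.1 [440.2  41.6 167.7] q [ 0.65  0.33 -1.08  2.05  0.44  0.99  0.85] F [ 0.6  0.8 -1. ] 87.9
[[-0.997  0.071  0.024]
 [ 0.07   0.995 -0.07 ]
 [-0.029 -0.069 -0.997]]
[[278.28913658 251.78951794]] [[276.16879087 203.58357826]]
wrist [244. 183. 314. 277.] 0.8
top [138. 240. 174. 267.] 0.93
top [ 87. 177. 107. 195.] 0.53
```

View pics/i.png

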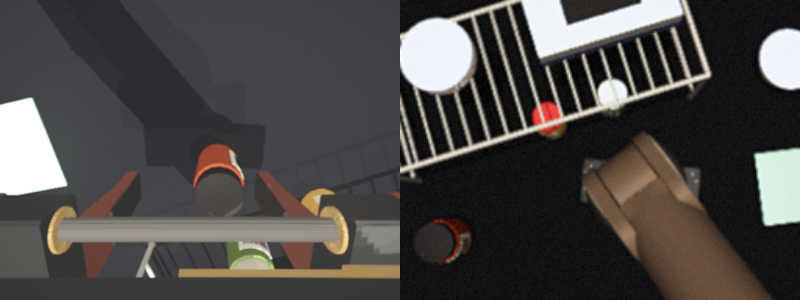

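The jar stands upright on the open table, at left crop (218,180) in the wrist view. Next I'll fit its position for a vertical regrasp.

```bash
python3 - <<'E'
from h import *
from scipy.optimize import least_squares
s=st(); im=ctrl.read_camera("wrist"); c=cam("wrist",s); i=im.astype(int)
t=np.linspace(0,2*np.pi,90)
def cyl(x,y): return np.vstack([np.c_[x+r*np.cos(t),y+r*np.sin(t),0*t+z] for r,z in((29,0),(29,88),(27,90),(27,112))])
for d in ctrl.masks_of("rub_jar","wrist"):
    b=np.array(d["bbox"],float); 
    f=lambda p:(np.r_[proj(c,cyl(*p)).min(0),proj(c,cyl(*p)).max(0)]-b)
    r=least_squares(f,(482,56)); print(b,d["score"],r.x,r.fun.round(1))
red=(i[:,:,0]>90)&(i[:,:,1]<90); wh=i.min(2)>110
for rr in range(185,215,5):
    x=np.nonzero(red[rr,235:330])[0]+235; w=np.nonzero(wh[rr,235:330])[0]+235
    print(rr,x.min(),x.max(),(w.min(),w.max()) if len(w) else None)
    if len(w):
        for e in (w.min(),):
            u=least_squares(lambda p:proj(c,[[482.5+29*np.cos(p[0]),56.5+29*np.sin(p[0]),p[1]]])[0]-(e,rr),(2.5,50),x_scale=(.1,10)); print(np.degrees(u.x[0]),u.x[1],u.cost)
print("turn",turn(Rdes(-2,0,-1)))
D=Rdes(-2,0,-1); print(D.round(3), D.T@(np.array([482.5,56.5,150])-s["eef_pos"])/100)
E
```

```text
20.3 [437.2  41.9 168.8] q [ 0.66  0.31 -1.08  2.06  0.44  0.98  0.85] F [ 0.2 -0.2 -0.3] 87.6
[245.  184.2 313.2 274.3] 0.66 [475.18673596  55.54867156] [ 0.8 -4.  -0.9  3.2]
185 274 283 None
190 263 294 None
195 258 299 (np.int64(294), np.int64(297))
143.37576898233527 18.24616572948276 4.0389678347315804e-26
200 256 302 (np.int64(295), np.int64(300))
143.35868510061954 35.90696185616682 2.0194839173657902e-27
205 254 294 (np.int64(296), np.int64(300))
143.344139743768 51.809288761885455 6.462348535570529e-27
210 253 295 (np.int64(297), np.int64(302))
143.33177291777588 66.20301022163589 4.0389678347315804e-28
turn [-0.02435114  0.01193473 -0.01018402]
[[-0.999  0.035  0.   ]
 [ 0.035  0.999 -0.   ]
 [-0.    -0.    -1.   ]] [-0.44800799  0.16188047  0.18798823]
```

Emit:
move_arm:
  motion: [1,0,0,0,-0.0244,0.012,-0.0102,1,-0.11,0.04,0,0,0,0,1,-0.11,0.04,0,0,0,0,1,-0.11,0.04,0.05,0,0,0,1,-0.11,0.04,0.05,0,0,0,1,0,0,0,0,0,0,1,0,0,0,0,0,0]

```text
t: 21.1
eef_pos: [482.4, 57.1, 158.7]
ee_rot: [-0.054, -3.138, -0.004]
ft_force: [-0.4, -0.4, -0.0]
width: 87.6
```

```bash
python3 - <<'E'
from h import *
st(); print(turn(Rdes(-2,0,-1)),go((481.5,56.5,51)))
E
```

```text
21.1 [482.4  57.1 158.7] q [ 0.62  0.44 -1.04  1.95  0.45  1.01  0.9 ] F [-0.4 -0.4 -0. ] 87.6
[ 0.00071604 -0.00092544  0.00022839] [ 0.00525121 -0.00878246  1.07738702]
```

Emit:
move_arm:
  motion: [1,0,0,0.15,0,0,0,1,0,0,0.18,0,0,0,1,0,0,0.18,0,0,0,1,0,0,0.18,0,0,0,1,0,0,0.18,0,0,0,1,0,0,0.14,0,0,0,1,0,0,0.06,0,0,0,1,0,0,0,0,0,0]

```text
t: 21.9
eef_pos: [481.7, 56.3, 51.1]
ee_rot: [-0.056, -3.137, -0.004]
ft_force: [-0.0, -0.2, 0.2]
width: 87.8
```

Emit:
move_arm:
  motion: [-1,0,0,0,0,0,0,-1,0,0,0,0,0,0,-1,0,0,0,0,0,0,-1,0,0,0,0,0,0,-1,0,0,0,0,0,0,-1,0,0,0,0,0,0,-1,0,0,0,0,0,0,-1,0,0,0,0,0,0]

```text
t: 22.7
eef_pos: [482.7, 56.5, 52.3]
ee_rot: [-0.056, -3.139, -0.004]
ft_force: [-0.1, -0.4, 5.3]
width: 57.7
```

Emit:
move_arm:
  motion: [-1,0,0,-0.03,0,0,0,-1,0,0,-0.08,0,0,0,-1,0,0,-0.1,0,0,0,-1,0,0,-0.1,0,0,0,-1,0,0,-0.06,0,0,0,-1,0,0,0,0,0,0]

```text
t: 23.3
eef_pos: [483.1, 56.2, 90.0]
ee_rot: [-0.057, -3.141, -0.004]
ft_force: [0.2, 0.2, -4.1]
width: 57.7
```

```bash
python3 - <<'E'
from h import *
s=st(); print(R.from_rotvec(s["ee_rot"]).as_matrix().round(4)); print(turn(Rdes(-2,0,-1)),go((447,-268,90)))
E
```

```text
23.3 [483.1  56.2  90. ] q [ 0.54  0.53 -0.96  2.02  0.56  0.88  0.8 ] F [ 0.2  0.2 -4.1] 57.7
[[-9.993e-01  3.630e-02 -5.000e-04]
 [ 3.630e-02  9.993e-01  2.400e-03]
 [ 6.000e-04  2.300e-03 -1.000e+00]]
[ 0.00074184 -0.00019273 -0.00045039] [ 0.24338468 -3.25323949 -0.00728243]
```

Emit:
move_arm:
  motion: [-1,0.009,-0.125,0,0,0,0,-1,0.019,-0.25,0,0,0,0,-1,0.023,-0.313,0,0,0,0,-1,0.023,-0.313,0,0,0,0,-1,0.023,-0.313,0,0,0,0,-1,0.023,-0.313,0,0,0,0,-1,0.023,-0.313,0,0,0,0,-1,0.023,-0.313,0,0,0,0,-1,0.023,-0.313,0,0,0,0,-1,0.023,-0.313,0,0,0,0,-1,0.019,-0.25,0,0,0,0,-1,0.009,-0.125,0,0,0,0,-1,0,0,0,0,0,0]

```text
t: 24.6
eef_pos: [445.7, -270.0, 87.5]
ee_rot: [-0.062, -3.138, -0.004]
ft_force: [1.1, -0.0, -3.3]
width: 57.6
```

```bash
python3 - <<'E'
from h import *
s=st(); print(turn(Rdes(-2,0,-1)),go((447,-268,90)))
E
```

```text
24.6 [ 445.7 -270.    87.5] q [ 1.15  0.58 -0.93  1.94  0.58  0.92  1.46] F [ 1.1 -0.  -3.3] 57.6
[ 0.00083409 -0.00110941 -0.00144148] [-0.01257542  0.02028865 -0.02466783]
```

Emit:
move_arm:
  motion: [-1,0,0,0,0,0,0.02,-1,0,0,0,0,0,0.044,-1,0,0,0,0,0,0.044,-1,0,0,0,0,0,0.044,-1,0,0,0,0,0,0.044,-1,0,0,0,0,0,0.044,-1,0,0,0,0,0,0.044,-1,0,0,0,0,0,0.044,-1,0,0,0,0,0,0.044,-1,0,0,0,0,0,0.044,-1,0,0,0,0,0,0.044,-1,0,0,0,0,0,0.044,-1,0,0,0,0,0,0.044,-1,0,0,0,0,0,0.044,-1,0,0,0,0,0,0.02,-1,0,0,0,0,0,0]

```text
t: 26.2
eef_pos: [447.1, -266.0, 88.1]
ee_rot: [-2.603, -1.752, 0.0]
ft_force: [-0.2, -0.6, -5.1]
width: 57.5
```

```bash
python3 - <<'E'
from h import *
s=st(); print(turn(Rdes(-2-175.3,0,-1)),go((447,-268,90)))
E
```

```text
26.2 [ 447.1 -266.    88.1] q [ 0.82  0.45 -0.47  1.96  0.27  0.81 -0.19] F [-0.2 -0.6 -5.1] 57.5
[-1.39500204e-03  6.92122189e-05  3.62136335e-01] [-0.01915942  0.00681713 -0.0190863 ]
```

Emit:
move_arm:
  motion: [-1,0,0,0,0,0,0.03,-1,0,0,0,0,0,0.044,-1,0,0,0,0,0,0.044,-1,0,0,0,0,0,0.044,-1,0,0,0,0,0,0.044,-1,0,0,0,0,0,0.044,-1,0,0,0,0,0,0.044,-1,0,0,0,0,0,0.044,-1,0,0,0,0,0,0.024,-1,0,0,0,0,0,0,-1,0,0,0.06,0,0,0,-1,0,0,0.08,0,0,0,-1,0,0,0.07,0,0,0,-1,0,0,0.04,0,0,0,-1,0,0,0,0,0,0,-1,0,0,0,0,0,0]

```text
t: 27.8
eef_pos: [446.7, -268.0, 63.0]
ee_rot: [-3.138, -0.072, 0.004]
ft_force: [0.1, 0.4, -4.8]
width: 57.7
```

```bash
python3 - <<'E'
from h import *
s=st(); print(turn(Rdes(-2-175.3,0,-1)),go((447,-268,56)))
E
```

```text
27.8 [ 446.7 -268.    63. ] q [ 0.61  0.45 -0.2   1.99  0.13  0.72 -1.19] F [ 0.1  0.4 -4.8] 57.7
[-0.00090485  0.0007927  -0.00039653] [0.00326644 0.00011784 0.07028903]
```

Emit:
move_arm:
  motion: [-1,0,0,0.02,0,0,0,-1,0,0,0.02,0,0,0,-1,0,0,0.01,0,0,0,-1,0,0,0,0,0,0]

```text
t: 28.2
eef_pos: [446.6, -267.9, 58.1]
ee_rot: [-3.138, -0.072, 0.004]
ft_force: [0.7, 1.1, -3.2]
width: 57.8
```

Emit:
move_arm:
  motion: [-1,0,0,0.01,0,0,0,-1,0,0,0,0,0,0]

```text
t: 28.4
eef_pos: [446.7, -268.0, 57.2]
ee_rot: [-3.138, -0.072, 0.004]
ft_force: [-0.2, -0.1, -4.1]
width: 57.8
```

Emit:
move_arm:
  motion: [-1,0,0,0.008,0,0,0,-1,0,0,0,0,0,0]

```text
t: 28.6
eef_pos: [446.8, -268.0, 56.4]
ee_rot: [-3.138, -0.072, 0.003]
ft_force: [-0.3, 0.3, -4.7]
width: 57.5
```

Emit:
move_arm:
  motion: [-1,0,0,0.008,0,0,0,-1,0,0,0,0,0,0]

```text
t: 28.8
eef_pos: [446.8, -268.0, 56.3]
ee_rot: [-3.138, -0.072, 0.003]
ft_force: [-2.4, 2.3, 4.7]
width: 57.6
```

Emit:
move_arm:
  motion: [-1,0,0,0.006,0,0,0,-1,0,0,0,0,0,0]

```text
t: 29.0
eef_pos: [446.8, -268.0, 56.3]
ee_rot: [-3.139, -0.072, 0.003]
ft_force: [-5.1, 2.3, 11.6]
width: 57.5
```

Emit:
move_arm:
  motion: [1,0,0,0,0,0,0,1,0,0,0,0,0,0,1,0,0,0,0,0,0,1,0,0,0,0,0,0,1,0,0,0,0,0,0,1,0,0,0,0,0,0]

```text
t: 29.6
eef_pos: [446.7, -268.0, 54.9]
ee_rot: [-3.138, -0.072, 0.004]
ft_force: [0.6, 0.8, 0.4]
width: 87.8
```

Emit:
move_arm:
  motion: [1,0,0,-0.08,0,0,0,1,0,0,-0.15,0,0,0,1,0,0,-0.2,0,0,0,1,0,0,-0.25,0,0,0,1,0,0,-0.25,0,0,0,1,0,0,-0.25,0,0,0,1,0,0,-0.25,0,0,0,1,0.25,0.1,-0.05,0,0,0,1,0.25,0.1,0,0,0,0,1,0.25,0.1,0,0,0,0,1,0.25,0.1,0,0,0,0,1,0,0,0,0,0,0,1,0,0,0,0,0,0]

```text
t: 30.9
eef_pos: [548.6, -303.4, 202.5]
ee_rot: [-3.138, -0.072, 0.005]
ft_force: [-0.7, 0.1, 0.1]
width: 87.5
```

```bash
python3 - <<'E'
from h import *
s=st(); a=ctrl.read_camera("wrist"); c=cam("wrist",s); np.save("w.npy",a)
print(R.from_rotvec(s["ee_rot"]).as_matrix().round(3))
b=ctrl.read_camera("top"); print(proj(c,[[447,-268,4],[447,-268,116]]))
cv2.imwrite("pics/j.png",np.hstack([cv2.resize(a,(400,300)),cv2.resize(b[120:312,256:512],(400,300))])[:,:,::-1])
for n in("wrist","top"):
  for o in("rub_jar","rub_jar_code","herb_jar","mustard_jar","deli_cup"):
    for d in ctrl.spot_in(o,n): print(n,o,np.round(d["bbox"]),round(d["score"],2))
E
```

```text
30.9 [ 548.6 -303.4  202.5] q [ 0.58  0.44 -0.21  1.6   0.1   1.11 -1.18] F [-0.7  0.1  0.1] 87.5
[[ 0.999  0.046 -0.003]
 [ 0.046 -0.999  0.003]
 [-0.003 -0.003 -1.   ]]
[[223.09030642 246.6171223 ]
 [211.38100463 296.61234944]]
wrist rub_jar [165. 191. 500. 338.] 0.47
wrist rub_jar_code [186. 225. 245. 320.] 0.72
wrist deli_cup [130.   0. 255. 104.] 0.8
top rub_jar [135. 238. 174. 267.] 0.86
top rub_jar [375. 208. 399. 228.] 0.78
top rub_jar [ 87. 174. 106. 196.] 0.59
top rub_jar_code [138. 240. 175. 270.] 0.96
top rub_jar_code [374. 206. 401. 227.] 0.81
top rub_jar_code [ 87. 178. 108. 192.] 0.51
top herb_jar [253. 150. 272. 175.] 0.53
top mustard_jar [216. 167. 236. 189.] 0.73
top deli_cup [356. 120. 396. 158.] 0.91
```

View pics/j.png

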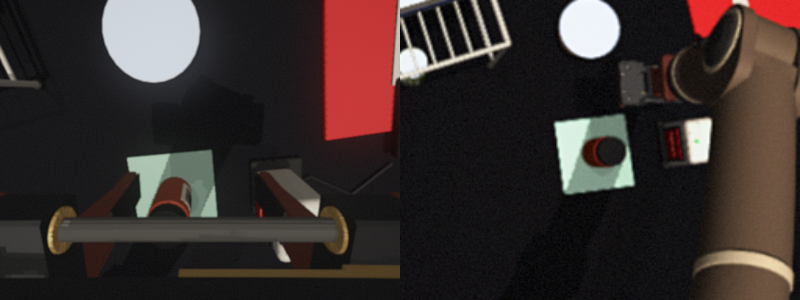

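The jar stands upright near the mat's middle, at right crop (605,152). In the wrist view the label edge is at (187,192), on the scanner side.

```bash
python3 - <<'E'
from h import *
from scipy.optimize import least_squares
s=ctrl.state(); c=cam("wrist",s); i=np.load("w.npy").astype(int)
P=np.array([446.8-.0,-268.0])
for r in range(226,262,4):
    x0,x1=180,262; row=i[r,x0:x1]; red=np.nonzero((row[:,0]>70)&(row[:,0]>1.6*row[:,1]))[0]+x0
    print(r,red.min() if len(red) else None,red.max() if len(red) else None,[tuple(i[r,k]) for k in range(228,250,3)])
    if len(red):
        w=red.max()+1
        for gs in (w,):
            u=least_squares(lambda p:proj(c,[[P[0]+29*np.cos(p[0]),P[1]+29*np.sin(p[0]),p[1]]])[0]-(gs,r),(-.4,50),x_scale=(.1,10)); print("   edge",np.degrees(u.x[0]).round(1),u.x[1].round(1),u.cost.round(2))
cv2.imwrite("pics/k.png",cv2.resize(np.load("w.npy")[200:300,160:300],(700,500),interpolation=3)[:,:,::-1])
E
```

```text
226 None None [(np.int64(94), np.int64(104), np.int64(91)), (np.int64(99), np.int64(115), np.int64(102)), (np.int64(102), np.int64(121), np.int64(108)), (np.int64(101), np.int64(120), np.int64(107)), (np.int64(100), np.int64(119), np.int64(106)), (np.int64(101), np.int64(119), np.int64(105)), (np.int64(101), np.int64(120), np.int64(105)), (np.int64(101), np.int64(120), np.int64(106))]
230 213 233 [(np.int64(75), np.int64(38), np.int64(31)), (np.int64(76), np.int64(38), np.int64(27)), (np.int64(80), np.int64(56), np.int64(44)), (np.int64(98), np.int64(107), np.int64(94)), (np.int64(101), np.int64(121), np.int64(107)), (np.int64(101), np.int64(118), np.int64(105)), (np.int64(102), np.int64(120), np.int64(107)), (np.int64(102), np.int64(119), np.int64(107))]
   edge -29.7 4.5 0.0
234 208 238 [(np.int64(78), np.int64(45), np.int64(35)), (np.int64(75), np.int64(40), np.int64(28)), (np.int64(84), np.int64(56), np.int64(44)), (np.int64(84), np.int64(56), np.int64(46)), (np.int64(86), np.int64(81), np.int64(70)), (np.int64(104), np.int64(122), np.int64(108)), (np.int64(103), np.int64(122), n
[... 1756 characters left out ...]
int64(70)), (np.int64(117), np.int64(110), np.int64(96)), (np.int64(79), np.int64(75), np.int64(65)), (np.int64(50), np.int64(50), np.int64(45)), (np.int64(32), np.int64(33), np.int64(29)), (np.int64(94), np.int64(111), np.int64(99)), (np.int64(100), np.int64(119), np.int64(106))]
   edge -29.9 73.7 0.0
258 197 233 [(np.int64(88), np.int64(42), np.int64(29)), (np.int64(75), np.int64(35), np.int64(23)), (np.int64(83), np.int64(52), np.int64(39)), (np.int64(126), np.int64(116), np.int64(101)), (np.int64(73), np.int64(69), np.int64(60)), (np.int64(20), np.int64(24), np.int64(20)), (np.int64(95), np.int64(113), np.int64(100)), (np.int64(100), np.int64(118), np.int64(104))]
   edge -41.2 76.2 0.0
```

View pics/k.png

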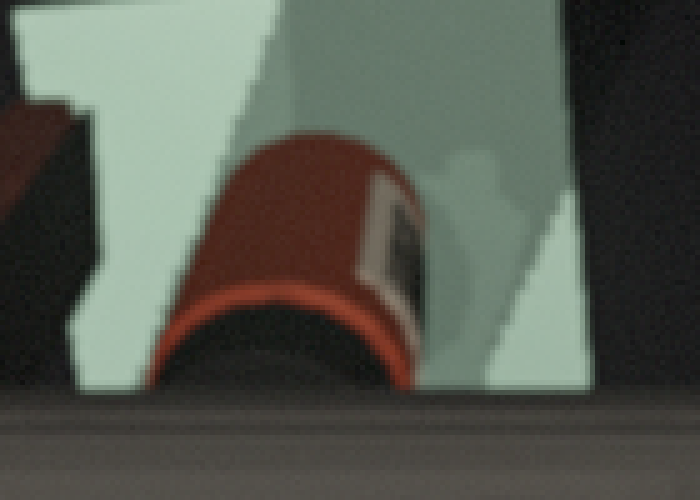

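The label's near edge measures about -31°, which puts the barcode centre at about -81°. The scanner lies at -82°, so it faces the window. The gripper is clear and the bystanders' boxes haven't changed, so I'm handing it in.

```bash
python3 -c "
from h import *
st(); print(ctrl.sign_off())"
```

```text
31.5 [ 548.7 -303.7  202.7] q [ 0.58  0.44 -0.21  1.6   0.1   1.11 -1.18] F [-0.3  0.2  0.4] 87.8
the job is handed in; nothing more can be done
None
```

The rub jar now stands upright and released on the middle of the mat, with its barcode facing the scanner's window. The job was handed in at about 31.5 s of the 64 s allowed.

I took it from under the shelf with the gripper leaning back 40° and set it down gently on open table. I then regripped it from straight above, carried it to the mat, turned it about 175° and lowered it until it touched.

**Last checks**
- **Barcode:** its centre is at about -81°, worked out from the label edge I could see; the scanner lies at about -82°.
- **Position:** the jar was released at about (447, -268) mm, matching the measured middle of the mat.
- **Robot:** the gripper is open and clear of everything, and the wrist force reads about zero.
- **Bystanders:** the mustard jar, herb jar and deli cup are within 1–2 pixels of where they were in the first top view.

**What went wrong on the way:** I ran into joint limits more than once. One made me turn the tool half round before the first grasp. Another tipped the held jar about 3° for a moment, and I straightened it before setting it down. The wrist detector once gave the jar a poor box with a score of 0.47, so I relied on my own edge measurement instead.

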